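# Square the board stack, release the carrier's two catches and hold its gate wide

### The job

A stack of four ripening boards sticks out into the path of the cheese carrier's gate: first tap the boards home against their stop until their edges line up. Then squeeze the gate's two catches fully together, the one with the broad plates first and the one with the thin round pins second, take the gate by its upright post and swing it past its detent until it is wide open (about a right angle). Finish still holding the gate wide open by the post, because its spring would pull it back, and leave the cheese and the other things on the table where they are.

Things in the scene. Friction and masses are not known exactly. Their poses are not given: they have to be found in the camera images.
- carrier: Open-topped stainless carrier, 242 x 230 mm, 115 mm high, fixed to the table, with a cheese wheel inside. Origin: centre of its underside. The gateway is its -y side; a fixed header bar runs along the gateway's top (its top at z = 115 mm) and carries the two catches.
- gate_hinge (a point): Point on the gate's vertical hinge axis, 112 mm above the table, at the carrier's +x, -y corner (100, -129 mm in the carrier's frame). Its axes turn with the gate.
- gate (a joint): Gate angle, rad: 0 shut, grows as it swings out to the carrier's -y side (anticlockwise from above) to a stop at 1.6. A spring pulls it shut (0.2 Nm shut, 0.6 Nm wide). A detent between about 0.3 and 1.0 rad takes up to 12 N at the handle; let go, the gate does not stay wide. Locked while either bolt is before its stud. Shut it runs 200 mm from the hinge along -x, 14 to 112 mm above the table.
- gate_handle: The gate's handle: upright round steel post, 14 mm across, 90 to 170 mm above the table, on a bracket outside the gate, free to grip from above. Origin on its axis, 145 mm above the table (25 mm under its top), 103 mm from the hinge axis; shut, it lies 90 mm along the carrier's -x and 51 mm along its -y from the hinge. Its frame turns with the gate.
- paddle_ear: Fixed half of the paddle catch (two upright flat plates, 8 mm thick, 34 mm broad), on the header, 170 mm high over the table. The catches are 110 mm apart; which is in which place varies. Origin: base point, 115 mm above the table, axes as the carrier's; the ear's centre is +24 mm along x, at y = 0. Bolts and studs reach 131 mm above the table: keep fingertips above.
- paddle_tab (a point): Top centre (170 mm above the table) of the paddle catch's movable tab; at rest 40 mm from the ear's centre, towards the carrier's -x. Squeezing tab and ear together (outer faces 48 mm apart at rest, 34 mm squeezed) along the carrier's x moves only the tab, so the middle of the squeezed pair is at +11 mm along x from the ear body's origin.
- paddle_catch (a joint): Travel of the paddle catch's tab and bolt, m: 0 latched (starts up to 2 mm in), 0.014 fully squeezed. Takes about 5 N and stays where it is left; its bolt clears the gate's stud from about 0.008.
- pin_ear: Fixed half of the pin catch (two upright round pins, 10 mm across), on the header, 170 mm high over the table. The catches are 110 mm apart; which is in which place varies. Origin: base point, 115 mm above the table, axes as the carrier's; the ear's centre is +24 mm along x, at y = 0. Bolts and studs reach 131 mm above the table: keep fingertips above.
- pin_tab (a point): Top centre (170 mm above the table) of the pin catch's movable tab; at rest 40 mm from the ear's centre, towards the carrier's -x. Squeezing tab and ear together (outer faces 50 mm apart at rest, 36 mm squeezed) along the carrier's x moves only the tab, so the middle of the squeezed pair is at +11 mm along x from the ear body's origin.
- pin_catch (a joint): Travel of the pin catch's tab and bolt, m: 0 latched (starts up to 2 mm in), 0.014 fully squeezed. Takes about 5 N and stays where it is left; its bolt clears the gate's stud from about 0.008.
- stop: Fixed steel squaring stop on the table: an upright plate 55 mm high across its -y end (inner face at y = -55 mm) and two side guides 40 mm high along y (inner faces at x = +-68 mm, ending at y = +44 mm). Open to +y, towards the carrier's gateway. Origin: on the table, at the centre of a squared-up stack; axes nearly as the carrier's.
- board1: Wooden ripening board, 130 (x) x 110 (y) x 12 mm, 0.1 kg, number 1 from the bottom in a stack of four that lies on the table between the stop's guides. Origin: centre of its underside. It starts 12 to 36 mm too far along the stop's +y; home (touching the stop) its y in the stop's frame is 0. Boards left sticking out over about 20 mm stand in the gate's path.
- board2: Wooden ripening board, 130 (x) x 110 (y) x 12 mm, 0.1 kg, number 2 from the bottom in a stack of four that lies on the table between the stop's guides. Origin: centre of its underside. It starts 12 to 36 mm too far along the stop's +y; home (touching the stop) its y in the stop's frame is 0. Boards left sticking out over about 20 mm stand in the gate's path.
- board3: Wooden ripening board, 130 (x) x 110 (y) x 12 mm, 0.1 kg, number 3 from the bottom in a stack of four that lies on the table between the stop's guides. Origin: centre of its underside. It starts 12 to 36 mm too far along the stop's +y; home (touching the stop) its y in the stop's frame is 0. Boards left sticking out over about 20 mm stand in the gate's path.
- board4: Wooden ripening board, 130 (x) x 110 (y) x 12 mm, 0.1 kg, number 4 from the bottom in a stack of four that lies on the table between the stop's guides. Origin: centre of its underside. It starts 12 to 36 mm too far along the stop's +y; home (touching the stop) its y in the stop's frame is 0. Boards left sticking out over about 20 mm stand in the gate's path.
- cheese: Cheese wheel 144 mm across, 62 high, standing in the carrier; leave it.
- foil_wheel: Bystander: foil-wrapped wheel 124 mm across, 58 high; leave it.
- small_wheel: Bystander: small dark cheese wheel 90 mm across, 45 high; leave it.
- wax_jar: Bystander: lidded jar 64 mm across, 75 high; leave it.
- rind_brush: Bystander: brush lying on the table; leave it.
- tester: Bystander: cheese tester (steel rod with wooden grip, about 200 mm long) lying on the table; leave it.
- carton: Bystander: cardboard carton 90 x 70 x 50 mm; leave it.
Not all that is in view belongs to the job. Leave any green or turquoise look-alike of the board4 alone.

How it is judged (in metres and radians):
On the way, in this order (a step that is already met when the one before it is completed fails the run):
1. all four boards are home against the stop, edges in line within 4 mm (y of board1 in the frame of stop between -0.004 and 0.004 m and y of board2 in the frame of stop between -0.004 and 0.004 m and y of board3 in the frame of stop between -0.004 and 0.004 m and y of board4 in the frame of stop between -0.004 and 0.004 m and height (world z) of board1 between -0.003 and 0.004 m and height (world z) of board2 between 0.009 and 0.016 m and height (world z) of board3 between 0.021 and 0.028 m and height (world z) of board4 between 0.033 and 0.04 m), for 0.2 s.
2. the broad-plate catch is squeezed: its tab is drawn at least 11 mm while a finger bears on its fixed ear (value of joint paddle_catch above 0.011 m and contact force between the fingers and paddle_ear above 0.5 N), for 0.1 s.
3. then the pin catch is squeezed in the same way (value of joint pin_catch above 0.011 m and contact force between the fingers and pin_ear above 0.5 N), for 0.1 s.
4. the gate is past its detent (over 1.05 rad), held by its post (value of joint gate above 1.05 rad and contact force between the fingers and gate_handle above 0.5 N), for 0.1 s.
At the end, for the whole second after the job is handed in: The fingers hold the gate by its post (at least 0.8 N on the post) at more than 1.3 rad open and at rest; both catches are still drawn by 11 mm or more; the four boards are still stacked and home against the stop within 4 mm; the cheese has moved less than 20 mm (all of step 1 and value of joint gate above 1.3 rad and contact force between the fingers and gate_handle above 0.8 N and velocity of joint gate between -0.1 and 0.1 rad/s and value of joint each of paddle_catch, pin_catch above 0.011 m and distance of cheese from where it was at the start of the episode below 0.02 m); the arm keeps its last pose, push and grip.
It fails at once if the pin catch is drawn before the broad-plate catch (value of joint pin_catch above 0.006 m and value of joint paddle_catch below 0.006 m).
It fails at once if a bystander is shoved more than 30 mm (distance of any of cheese, foil_wheel, small_wheel, wax_jar, rind_brush, tester, carton from where it was at the start of the episode above 0.03 m).
It also fails if it takes over 72 s, if anything falls off the work surface, if the arm or the gripper's body presses on something with over 40 N, if the wrist force passes 120 N, or if a joint passes its speed limit or range.

### The arm

A 6-joint arm with a two-finger parallel gripper is mounted at the origin on the work surface. World frame = base frame: x ahead of the robot, y to its left, z up, the work surface at z = 0. Lengths are in mm, angles in rad, forces in N, time in s.
With the tool pointing down it reaches from about 275 to 1000 mm from the base axis. Payload 8.4 kg.
Tool frame: the origin (TCP) lies at the very end of the fingers, on their centre line; the grasp point (between the pads) lies 19 mm behind it; z points along the fingers, y is the line along which they close (so a half turn about z gives the same grasp; the last joint's range is limited). The gripper opens to 85 mm and grips with 20 to 120 N. Pads are 22 mm wide; open, the fingers measure 114 mm over their backs; the gripper's body (76 mm by 85 mm) begins 54 mm behind the grasp point. The pads swing forward as they close: fully open they stand 13 mm farther back than shut.
Start: joints at [-1.242, 0.353, 1.633, -0, 1.155, -0.002], TCP at [202.998, -591.117, 231.281] pointing down, gripper open.
Joint ranges: [-2.63, 2.63], [-0.92, 2.1], [0.06, 2.66], [-1.3, 4.44], [0, 2.69], [-3.02, 3.02]. Speed limits (rad/s): [2.22, 2.22, 2.79, 3.14, 3.14, 3.14].

### API

Orientations are given as [roll, pitch, yaw] about the fixed x, y, z axes, in that order (R = Rz(yaw) Ry(pitch) Rx(roll)).
In Python, from rig import r, vision gives the robot as it stands. The module is installed in compiled form; this text tells all that it offers.
- The arm moves only by the tool play_rows, never from a script. Its argument "steps" is a list of rows, each an object with "delta_pos": the shift along the tool's x, y, z in cm, a list of three; "yaw": the turn about the tool's z in rad; "jaw": the opening in per cent of the stroke, from 0 (shut) to 100 (fully open). A call has exactly 8 rows; each row is the pose to reach, as a shift and turn from the pose commanded when the call began, along the tool's axes at that moment; what a row does not reach only later rows make up. A row lasts 1/10 s, in which the tool goes at most 50 mm and 8.59 degrees, less where a joint would pass 70% of its speed; a pose out of reach is approached as far as the arm can. A call with a gripper value outside its range is refused whole. The fingers move at their own pace and stop on an object; "grip_force" is the grip in N (left out, the last holds). Time passes only in rows, so rows that repeat a pose let the fingers close, or fill a call up. It gives the time, the measured TCP pose, the force, the opening and the grip force at its end, in the units of the state.
- r.sense(): the state, without advancing time (a new reading comes with each control period).
- vision.grab_frame(name): name is "side" or "top" or "wrist"; returns (picture, depth): 420x560x3 uint8, red, green, blue; 420x560 float32, mm along the optical axis (not along the pixel's ray), 0 where there is no reading.
- vision.calibration(name): a dict with "mtx" (3x3 intrinsics, pixels), "extrinsics" (4x4, takes a point from camera to world coordinates). Camera axes: x right, y down, z forward; pixel columns grow to the right and rows downward; lengths in mm; the calibration is good to about 2 mm. A picture is of the moment at which its call begins: read the wrist's pose just before it. calibration takes no time and is no camera call; for the wrist camera it gives the pose at the moment of the call.
- r.sign_off(): hands the job in; it is judged then, once.
Trained networks look in the newest picture that a camera, given by its name, has taken for a name from the list of things; names that differ only in an ending like _2 or _b are one class to them, and where a whole thing is asked for, a point or a joint stands for the part that bears it (a point fixed in the world has none). Each returns a list of dicts, best first, with "conf" (0 to 1); they miss things now and then, are a little off and sometimes report something else, mostly with a low value. They report only what shows in the picture. A call takes as long as a camera call. They do not tell look-alikes from the thing itself.
- vision.cut_out(camera, thing): "region" (420x560 bool, what is visible of it) and "uv" ([column, row] in pixels, amid what is visible of it).
- vision.landmark_of(camera, thing): "uv" ([column, row] in pixels: a listed point, or the origin of a listed thing).
The state is a dict: "clock": time; "qpos": joint angles; "qvel": joint speeds; "joint_efforts": joint torques, N m; "eef_pos": TCP position; "tcp_rot": TCP orientation; "contact_force": force on the tool from outside, world axes, zero at the start; "wrist_torque": the same for the moment, N m; "opening": opening from 0.0 (shut) to 1.0 (fully open); "grasp_force": force on a finger pad.
Only numpy, scipy, OpenCV 4.12 (cv2) and the standard library are available. Lean on these libraries where they do the work, as an engineer would, in place of code of your own. Each camera call takes 0.05 s, during which the arm holds its last target. There are 200 camera calls.

## Working session

There is one attempt and no reset: what is moved stays moved. The work goes in short steps, Python scripts to look and compute and a tool call to move; the robot and the scene stay as the last step left them, time stands still between calls to the robot, and variables do not carry over. Pictures are saved under pics/ and viewed, at most 10 in all, crops included, and the job is handed in when it is done.

Besides the shell and the picture viewer there is one more tool, called after "Request:" as name([rows], argument=value, ...), one row to a line, values as JSON. play_rows: Moves the arm, as the interface text tells. Its arguments: {"type":"object","properties":{"steps":{"type":"array"},"grip_force":{"type":"number"}},"required":["steps"]}

```bash
mkdir -p pics; cat > h.py <<'E'
import numpy as np, cv2
from rig import r, vision
def w(cam,uv,z=None,d=None):
    c=vision.calibration(cam);K=np.array(c["mtx"]);T=np.array(c["extrinsics"])
    ray=T[:3,:3]@np.linalg.solve(K,[uv[0],uv[1],1.0]);o=T[:3,3]
    s=d if d is not None else (z-o[2])/ray[2]
    return o+s*ray
def cloud(cam,d):
    c=vision.calibration(cam);K=np.array(c["mtx"]);T=np.array(c["extrinsics"])
    v,u=np.mgrid[0:420,0:560]
    p=np.stack([(u-K[0,2])/K[0,0]*d,(v-K[1,2])/K[1,1]*d,d],-1)
    return p@T[:3,:3].T+T[:3,3]
def save(n,p): cv2.imwrite("pics/"+n+".png",p[:,:,::-1])
E
python3 - <<'E'
from h import *
Z={'carrier':0,'gate_hinge':112,'gate_handle':145,'paddle_ear':115,'paddle_tab':170,'pin_ear':115,'pin_tab':170,'stop':0,'board1':0,'board2':12,'board3':24,'board4':36}
for cam in['top','side']:
    p,d=vision.grab_frame(cam);save(cam+'0',p)
    for n,z in Z.items():
        for q in vision.landmark_of(cam,n)[:2]:
            print(cam,n,round(q['conf'],2),np.round(q['uv']),np.round(w(cam,q['uv'],z)))
print(r.sense())
a=[cv2.imread(f'pics/{c}0.png') for c in('top','side')]
E
```

```text
top gate_hinge 0.64 [274. 181.] [607. -14. 112.]
top gate_handle 0.68 [286. 210.] [510. -56. 145.]
top gate_handle 0.39 [265. 202.] [532.   5. 145.]
top paddle_ear 0.49 [262. 202.] [539.  16. 115.]
top paddle_tab 0.64 [263. 199.] [534.  10. 170.]
top pin_tab 0.64 [265. 239.] [420.  -3. 170.]
top pin_tab 0.57 [286. 209.] [508. -56. 170.]
top board1 0.97 [341. 244.] [ 445. -240.    0.]
top board1 0.95 [340. 309.] [ 241. -244.    0.]
top board2 0.97 [341. 244.] [ 443. -238.   12.]
top board2 0.95 [340. 309.] [ 241. -243.   12.]
top board3 0.97 [341. 244.] [ 442. -237.   24.]
top board3 0.95 [340. 309.] [ 241. -241.   24.]
top board4 0.97 [341. 244.] [ 440. -235.   36.]
top board4 0.95 [340. 309.] [ 241. -239.   36.]
side carrier 0.89 [269. 191.] [496. 135.   0.]
side carrier 0.69 [282. 144.] [621. 422.   0.]
side gate_hinge 0.57 [305. 190.] [600.  -5. 112.]
side gate_handle 0.48 [286. 194.] [517. -42. 145.]
side paddle_ear 0.67 [276. 272.] [ 413. -325.  115.]
side paddle_ear 0.46 [288. 190.] [540.   7. 115.]
side paddle_tab 0.52 [283. 178.] [525.  16. 170.]
side pin_ear 0.42 [326. 172.]
[... 592 characters left out ...]
.3, 'qpos': array([-1.24242545e+00,  3.52995017e-01,  1.63337245e+00, -3.02207641e-05,
        1.15520290e+00, -2.38401762e-03]), 'qvel': array([-7.21519770e-05, -1.11034974e-03, -4.72559014e-04,  1.96822014e-04,
        5.61880687e-04,  6.27134359e-04]), 'joint_efforts': array([ 8.76582708e-04, -6.05176735e+01, -3.42439628e+01,  1.06518683e-04,
        1.36510262e-03,  9.36293304e-06]), 'eef_pos': array([ 202.9794798 , -591.14029247,  231.29588916]), 'tcp_rot': array([3.14157043e+00, 2.77016065e-05, 3.30767090e-01]), 'contact_force': array([0.14032944, 0.61136484, 0.63955922]), 'wrist_torque': array([-0.01767481, -0.04485552,  0.03678444]), 'grasp_force': 0.0, 'opening': 0.9984936714122532}
```

View pics/top0.png

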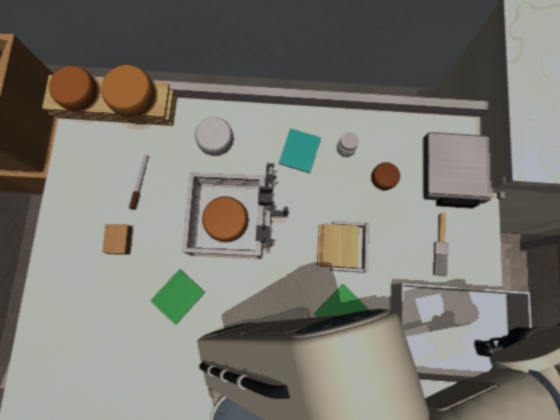

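View pics/side0.png

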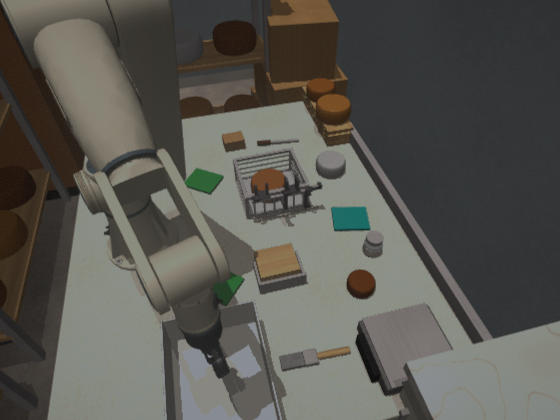

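Top view: carrier at about (228,215) with catches at (265,195) and (263,235), the post at (286,211), and the board stack at (342,246) in its stop. The side view agrees. The green and turquoise boards are look-alikes.

```bash
python3 - <<'E'
from h import *
from scipy.spatial.transform import Rotation as R
s=r.sense();c=vision.calibration('wrist');T=np.array(c['extrinsics'])
Rt=R.from_euler('xyz',s['tcp_rot']).as_matrix()
print(c['mtx']);print(Rt.T@(T[:3,3]-s['eef_pos']),Rt.T@T[:3,:3])
p,d=vision.grab_frame('top');P=cloud('top',d)
for n,(a,b,e,f) in {'stack':(310,375,215,275),'carr':(180,295,160,265)}.items():
    Q=P[e:f,a:b].reshape(-1,3)
    if n=='stack':
        m=(Q[:,2]>40)&(Q[:,2]<60);t=Q[m];print('boards top/stop',np.percentile(t,[2,50,98],axis=0).round())
        m=(Q[:,2]>44)&(Q[:,2]<52);
    else:
        m=Q[:,2]>150;print(Q[m].round()[::4])
E
```

```text
[[362.36811126   0.         277.36432242]
 [  0.         362.36811126 205.60273186]
 [  0.           0.           1.        ]]
[  70.95014511   -0.27812829 -142.64546377] [[ 1.65828359e-04 -9.59777360e-01 -2.80762164e-01]
 [ 9.99999896e-01  2.78137332e-04 -3.60168089e-04]
 [ 4.23771616e-04 -2.80762075e-01  9.59777306e-01]]
boards top/stop [[ 364. -315.   41.]
 [ 433. -241.   48.]
 [ 506. -179.   57.]]
[[ 2.680e+02 -6.100e+01  1.274e+03]
 [ 2.680e+02 -6.100e+01  1.274e+03]
 [ 2.680e+02 -6.100e+01  1.274e+03]
 [ 5.720e+02  1.300e+01  1.700e+02]
 [ 5.720e+02  1.000e+00  1.730e+02]
 [ 5.690e+02  2.200e+01  1.680e+02]
 [ 5.690e+02  1.000e+01  1.710e+02]
 [ 5.700e+02 -2.000e+00  1.710e+02]
 [ 5.660e+02  2.100e+01  1.690e+02]
 [ 5.670e+02  1.000e+01  1.690e+02]
 [ 5.680e+02 -2.000e+00  1.680e+02]
 [ 5.650e+02  2.200e+01  1.600e+02]
 [ 5.660e+02  1.000e+01  1.600e+02]
 [ 5.660e+02 -2.000e+00  1.650e+02]
 [ 5.650e+02  2.200e+01  1.510e+02]
 [ 5.650e+02  5.000e+00  1.540e+02]
 [ 5.650e+02 -7.000e+00  1.590e+02]
 [ 5.330e+02  2.100e+01  1.720e+02]
 [ 5.330e+02  1.000e+01  1.720e+02]
 [ 5.350e+0
[... 369 characters left out ...]
+00  1.610e+02]
 [ 5.280e+02 -1.000e+00  1.500e+02]
 [ 2.680e+02 -6.100e+01  1.274e+03]
 [ 5.140e+02 -5.100e+01  1.720e+02]
 [ 5.120e+02 -5.100e+01  1.710e+02]
 [ 5.130e+02 -6.300e+01  1.670e+02]
 [ 5.100e+02 -6.000e+01  1.660e+02]
 [ 5.070e+02 -5.700e+01  1.690e+02]
 [ 5.050e+02 -5.500e+01  1.610e+02]
 [ 2.680e+02 -6.100e+01  1.274e+03]
 [ 2.680e+02 -6.100e+01  1.274e+03]
 [ 4.590e+02  1.000e+00  1.700e+02]
 [ 4.560e+02  7.000e+00  1.540e+02]
 [ 2.680e+02 -6.100e+01  1.274e+03]
 [ 4.220e+02  7.000e+00  1.690e+02]
 [ 4.190e+02  7.000e+00  1.700e+02]
 [ 4.170e+02  6.000e+00  1.680e+02]
 [ 4.160e+02  4.000e+00  1.510e+02]
 [ 2.680e+02 -6.100e+01  1.274e+03]
 [ 2.680e+02 -6.100e+01  1.274e+03]]
```

Request:
play_rows([
  {"delta_pos": [4, -3, -2.5], "yaw": 0.14, "jaw": 100},
  {"delta_pos": [8, -6, -5], "yaw": 0.28, "jaw": 100},
  {"delta_pos": [12, -9, -7], "yaw": 0.42, "jaw": 100},
  {"delta_pos": [16, -12, -9], "yaw": 0.56, "jaw": 100},
  {"delta_pos": [20, -15, -10], "yaw": 0.7, "jaw": 100},
  {"delta_pos": [24, -18, -10], "yaw": 0.84, "jaw": 100},
  {"delta_pos": [28, -21, -10], "yaw": 0.98, "jaw": 100},
  {"delta_pos": [31, -23, -10], "yaw": 1.1, "jaw": 100},
])

```text
clock: 2.15
eef_pos: [410.5, -288.0, 331.7]
tcp_rot: [-3.141, -0.001, -0.765]
contact_force: [0.4, 0.3, 0.3]
opening: 1.004
grasp_force: 0.0
```

Request:
play_rows([
  {"delta_pos": [-0.5, -2, 0], "yaw": 0.14, "jaw": 80},
  {"delta_pos": [-1, -4, 0], "yaw": 0.28, "jaw": 80},
  {"delta_pos": [-1.4, -6, 0], "yaw": 0.42, "jaw": 80},
  {"delta_pos": [-1.8, -8, 0], "yaw": 0.56, "jaw": 80},
  {"delta_pos": [-1.8, -10.5, 0], "yaw": 0.7, "jaw": 80},
  {"delta_pos": [-1.8, -10.5, 0], "yaw": 0.8, "jaw": 80},
  {"delta_pos": [-1.8, -10.5, 0], "yaw": 0.8, "jaw": 80},
  {"delta_pos": [-1.8, -10.5, 0], "yaw": 0.8, "jaw": 80},
])

```text
clock: 2.95
eef_pos: [468.9, -201.0, 331.1]
tcp_rot: [3.142, -0.0, -1.556]
contact_force: [-0.3, -0.1, -0.4]
opening: 0.8
grasp_force: 0.0
```

```bash
python3 - <<'E'
from h import *
p,d=vision.grab_frame('wrist');save('w1',p);np.save('w1.npy',np.concatenate([cloud('wrist',d),p],-1))
Z={'carrier':0,'gate_hinge':112,'gate_handle':145,'paddle_ear':115,'paddle_tab':170,'pin_ear':115,'pin_tab':170,'stop':0,'board4':36}
for n,z in Z.items():
    for q in vision.landmark_of('wrist',n)[:2]:
        print(n,round(q['conf'],2),np.round(q['uv']),np.round(w('wrist',q['uv'],z)))
print(r.sense()['eef_pos'],r.sense()['tcp_rot'],r.sense()['qpos'])
E
```

```text
carrier 0.64 [256. 363.] [497. 123.  -0.]
gate_handle 0.64 [234. 317.] [512. -55. 145.]
gate_handle 0.35 [107.   7.] [ 609. -343.  145.]
paddle_tab 0.75 [213. 382.] [532.   5. 170.]
pin_tab 0.72 [323. 382.] [419.   4. 170.]
board4 0.86 [461. 125.] [ 252. -246.   36.]
board4 0.8 [ 76. 234.] [ 727. -103.   36.]
[ 468.97182767 -201.00906097  331.0636403 ] [-3.14155365e+00  4.33985447e-05 -1.55903310e+00] [-4.07906980e-01  8.57165142e-02  1.75079673e+00  5.75426928e-05
  1.30506148e+00  2.72190733e+00]
```

View pics/w1.png

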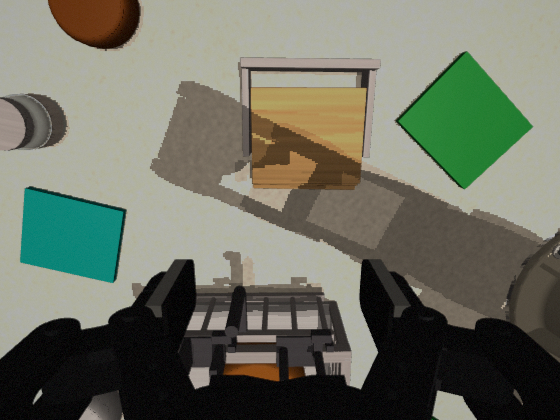

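The wrist view shows the boards at (307,135) in the stop (back plate at row 63), the post at (236,310), paddle tab near (213,382) and pin tab near (323,382). Measuring the stop and the board edges from the depth.

```bash
python3 - <<'E'
from h import *
A=np.load('w1.npy');P=A[...,:3]
def reg(a,b,c,d,z0,z1):
    Q=P[c:d,a:b].reshape(-1,3);return Q[(Q[:,2]>z0)&(Q[:,2]<z1)]
bp=reg(235,385,52,75,50,60)
k=np.polyfit(bp[:,0],bp[:,1],1);print('plate yaw',k[0],'y range',np.percentile(bp[:,1]-k[0]*(bp[:,0]-440),[3,50,97]),'x',np.percentile(bp[:,0],[1,99]))
for n,a,b in(('L',238,252),('R',360,378)):
    g=reg(a,b,78,165,36,44);print(n,len(g),np.percentile(g[:,0],[5,50,95]),np.percentile(g[:,1],[1,99]),np.polyfit(g[:,1],g[:,0],1)[0])
for z0,z1 in((44,52),(32,40),(20,28),(8,16)):
    g=reg(254,362,75,200,z0,z1);
    if len(g):print(z0,len(g),np.percentile(g[:,0],[1,50,99]),np.percentile(g[:,1],[1,99]),np.median(g[:,2]))
for n,a,b,c,d in(('post',225,250,285,330),('pad',175,250,330,400),('pin',275,340,330,400)):
    g=reg(a,b,c,d,160,180);print(n,len(g),np.percentile(g,[2,50,98],axis=0).round(1).tolist() if len(g) else 0)
E
```

```text
plate yaw 0.0036571800615325992 y range [-315.58438676 -310.81297895 -306.04296121] x [360.49391244 509.12640795]
L 547 [502.47901559 506.33082158 509.93660432] [-294.93137318 -207.97420362] -0.007606332018329639
R 598 [359.1345214  363.08586779 366.57464488] [-297.04970733 -208.08422986] -0.0028473409594377565
44 10313 [372.102432   433.9315565  494.79368842] [-285.44600162 -178.0755719 ] 48.03367638171801
32 180 [371.17553699 426.94102638 494.5876294 ] [-174.29586385 -171.47261046] 35.96113171472922
20 420 [371.29401169 433.93453034 496.29748678] [-169.28610423 -163.44524573] 24.006214119515306
post 124 [[504.5, -62.6, 160.6], [510.3, -60.4, 168.1], [517.0, -56.8, 171.0]]
pad 194 [[505.3, -57.3, 161.2], [526.8, -10.4, 169.8], [534.4, -1.6, 171.3]]
pin 79 [[416.9, -0.6, 160.2], [458.5, 1.3, 163.3], [463.6, 5.6, 169.5]]
```

Request:
play_rows([
  {"delta_pos": [-4, 2, 0], "yaw": 0.01, "jaw": 30},
  {"delta_pos": [-7.1, 3.4, 3], "yaw": 0.01, "jaw": 30},
  {"delta_pos": [-7.1, 3.4, 8], "yaw": 0.01, "jaw": 30},
  {"delta_pos": [-7.1, 3.4, 13], "yaw": 0.01, "jaw": 30},
  {"delta_pos": [-7.1, 3.4, 18], "yaw": 0.01, "jaw": 30},
  {"delta_pos": [-7.1, 3.4, 23], "yaw": 0.01, "jaw": 30},
  {"delta_pos": [-7.1, 3.4, 26], "yaw": 0.01, "jaw": 30},
  {"delta_pos": [-7.1, 3.4, 27], "yaw": 0.01, "jaw": 30},
])

```text
clock: 4.25
eef_pos: [432.1, -129.7, 58.3]
tcp_rot: [3.137, 0.001, -1.569]
contact_force: [0.1, 0.4, 0.8]
opening: 0.303
grasp_force: 0.0
```

```bash
python3 - <<'E'
from h import *
print(r.sense()['eef_pos'],r.sense()['qpos'])
p,d=vision.grab_frame('wrist');save('w2',p);C=cloud('wrist',d);np.save('w2.npy',C)
g=C[(abs(C[...,0]-434)<40)&(C[...,1]>-190)&(C[...,2]<52)&(C[...,2]>3)]
for z in (12,24,36):
    q=g[abs(g[:,2]-z)<4];print(z,len(q),np.percentile(q[:,1],[2,98]) if len(q) else 0)
E
```

```text
[ 432.14441469 -129.69385816   58.32538452] [-2.94886875e-01  3.52029867e-01  2.12909459e+00 -3.77734816e-06
  6.65568182e-01  2.84475786e+00]
12 0 0
24 1932 [-169.70389427 -163.9478133 ]
36 975 [-174.68068228 -172.11356607]
```

View pics/w2.png

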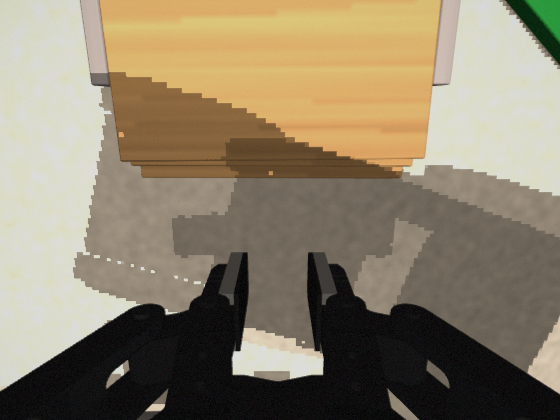

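The wrist view shows clear floor under the fingertips (rows 250-260). Board 2 sticks out farthest, with its edge at row 178. Descending, then pushing.

Request:
play_rows([
  {"delta_pos": [0, 0, 3], "yaw": 0, "jaw": 30},
  {"delta_pos": [0, 0, 5], "yaw": 0, "jaw": 30},
  {"delta_pos": [0, 0, 5.4], "yaw": 0, "jaw": 30},
  {"delta_pos": [0, 0, 5.4], "yaw": 0, "jaw": 30},
  {"delta_pos": [1, 0, 5.4], "yaw": 0, "jaw": 30},
  {"delta_pos": [2, 0, 5.4], "yaw": 0, "jaw": 30},
  {"delta_pos": [2.6, 0, 5.4], "yaw": 0, "jaw": 30},
  {"delta_pos": [3.2, 0, 5.4], "yaw": 0, "jaw": 30},
])

```text
clock: 5.1
eef_pos: [434.6, -163.1, 7.7]
tcp_rot: [-3.141, 0.0, -1.57]
contact_force: [-0.2, 4.4, 2.1]
opening: 0.297
grasp_force: 2.0
```

Request:
play_rows([
  {"delta_pos": [0.4, 0, 0], "yaw": 0, "jaw": 30},
  {"delta_pos": [0.8, 0, 0], "yaw": 0, "jaw": 30},
  {"delta_pos": [1.1, 0, 0], "yaw": 0, "jaw": 30},
  {"delta_pos": [1.3, 0, 0], "yaw": 0, "jaw": 30},
  {"delta_pos": [1.5, 0, 0], "yaw": 0, "jaw": 30},
  {"delta_pos": [1.7, 0, 0], "yaw": 0, "jaw": 30},
  {"delta_pos": [1.9, 0, 0], "yaw": 0, "jaw": 30},
  {"delta_pos": [1.9, 0, 0], "yaw": 0, "jaw": 30},
])

```text
clock: 5.9
eef_pos: [433.9, -181.1, 7.2]
tcp_rot: [3.141, 0.001, -1.57]
contact_force: [-0.1, 6.8, 5.1]
opening: 0.297
grasp_force: 3.3
```

Request:
play_rows([
  {"delta_pos": [0.1, 0, 0], "yaw": 0, "jaw": 30},
  {"delta_pos": [0.2, 0, 0], "yaw": 0, "jaw": 30},
  {"delta_pos": [0.3, 0, 0], "yaw": 0, "jaw": 30},
  {"delta_pos": [0.4, 0, 0], "yaw": 0, "jaw": 30},
  {"delta_pos": [0.5, 0, 0], "yaw": 0, "jaw": 30},
  {"delta_pos": [0.5, 0, 0], "yaw": 0, "jaw": 30},
  {"delta_pos": [0.5, 0, 0], "yaw": 0, "jaw": 30},
  {"delta_pos": [0.5, 0, 0], "yaw": 0, "jaw": 30},
])

```text
clock: 6.7
eef_pos: [433.8, -184.2, 7.2]
tcp_rot: [3.14, 0.003, -1.57]
contact_force: [4.4, 23.4, 9.8]
opening: 0.3
grasp_force: 4.9
```

Request:
play_rows([
  {"delta_pos": [0.1, 0, 0], "yaw": 0, "jaw": 30},
  {"delta_pos": [0.2, 0, 0], "yaw": 0, "jaw": 30},
  {"delta_pos": [0.2, 0, 0], "yaw": 0, "jaw": 30},
  {"delta_pos": [0.2, 0, 0], "yaw": 0, "jaw": 30},
  {"delta_pos": [0, 0, 0], "yaw": 0, "jaw": 30},
  {"delta_pos": [-0.6, 0, 0], "yaw": 0, "jaw": 30},
  {"delta_pos": [-2, 0, 0], "yaw": 0, "jaw": 30},
  {"delta_pos": [-4, 0, -2], "yaw": 0, "jaw": 30},
])

```text
clock: 7.5
eef_pos: [432.8, -145.8, 25.7]
tcp_rot: [3.139, 0.001, -1.57]
contact_force: [0.1, -0.0, -0.0]
opening: 0.302
grasp_force: 0.0
```

Request:
play_rows([
  {"delta_pos": [0, 0, -4], "yaw": 0, "jaw": 90},
  {"delta_pos": [0, 0, -8], "yaw": 0, "jaw": 90},
  {"delta_pos": [0, 0, -12], "yaw": 0, "jaw": 90},
  {"delta_pos": [0, 0, -16], "yaw": 0, "jaw": 90},
  {"delta_pos": [0, 0, -18], "yaw": 0, "jaw": 90},
  {"delta_pos": [0, 0, -18], "yaw": 0, "jaw": 90},
  {"delta_pos": [0, 0, -18], "yaw": 0, "jaw": 90},
  {"delta_pos": [0, 0, -18], "yaw": 0, "jaw": 90},
])

```text
clock: 8.3
eef_pos: [433.3, -145.9, 205.7]
tcp_rot: [3.139, 0.001, -1.569]
contact_force: [0.3, 0.8, -0.2]
opening: 0.899
grasp_force: 0.0
```

```bash
python3 - <<'E'
from h import *
s=r.sense();print(s['eef_pos'],s['tcp_rot'],s['contact_force'])
p,d=vision.grab_frame('wrist');save('w3',p);C=cloud('wrist',d)
g=C[(abs(C[...,0]-434)<62)&(C[...,1]>-290)&(C[...,1]<-150)&(C[...,2]<52)&(C[...,2]>3)]
for z in (12,24,36,48):
    q=g[abs(g[:,2]-z)<3];print(z,len(q),np.percentile(q[:,1],[1,99]) if len(q) else 0)
b=C[(abs(C[...,0]-434)<60)&(C[...,1]<-290)&(C[...,1]>-330)&(C[...,2]>52)&(C[...,2]<60)];print(np.percentile(b[:,1],[2,98]))
E
```

```text
[ 433.29629323 -145.93452827  205.69615459] [ 3.13939367e+00  6.17324861e-04 -1.56908923e+00] [ 0.27306435  0.76565358 -0.15343924]
12 0 0
24 0 0
36 0 0
48 20257 [-287.1932716  -197.12901364]Traceback (most recent call last):
  File "<stdin>", line 7, in <module>
    return _quantile_unchecked(
        a, q, axis, out, overwrite_input, method, keepdims, weights)
    return _ureduce(a,
                    func=_quantile_ureduce_func,
    ...<5 lines>...
                    overwrite_input=overwrite_input,
                    method=method)
    r = func(a, **kwargs)
    result = _quantile(arr,
                       quantiles=q,
    ...<2 lines>...
                       out=out,
                       weights=wgt)
    slices_having_nans = np.isnan(arr[-1, ...])
                                  ~~~^^^^^^^^^
IndexError: index -1 is out of bounds for axis 0 with size 0
```

View pics/w3.png

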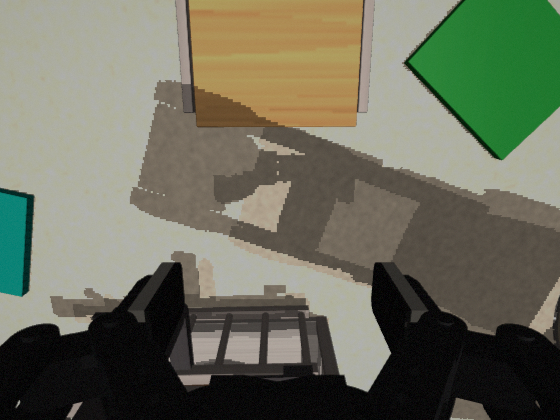

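Board 4 now sits at y = -197, which is home, and nothing protrudes past row 127. I'll turn the camera round to look at the +y edges of the lower boards.

Request:
play_rows([
  {"delta_pos": [-1, 0, 0], "yaw": -0.14, "jaw": 90},
  {"delta_pos": [-2, 0, 0], "yaw": -0.28, "jaw": 90},
  {"delta_pos": [-3, 0, 0], "yaw": -0.42, "jaw": 90},
  {"delta_pos": [-4, 0, 0], "yaw": -0.56, "jaw": 90},
  {"delta_pos": [-4.6, 0, 0], "yaw": -0.7, "jaw": 90},
  {"delta_pos": [-4.6, 0, 0], "yaw": -0.84, "jaw": 90},
  {"delta_pos": [-4.6, 0, 0], "yaw": -0.98, "jaw": 90},
  {"delta_pos": [-4.6, 0, 0], "yaw": -1.12, "jaw": 90},
])

```text
clock: 9.15
eef_pos: [433.5, -100.1, 205.7]
tcp_rot: [3.141, 0.002, -0.443]
contact_force: [-0.2, 0.1, -0.7]
opening: 0.903
grasp_force: 0.0
```

Request:
play_rows([
  {"delta_pos": [0, 0, 0], "yaw": -0.14, "jaw": 90},
  {"delta_pos": [0, 0, 0], "yaw": -0.28, "jaw": 90},
  {"delta_pos": [0, 0, 0], "yaw": -0.42, "jaw": 90},
  {"delta_pos": [0, 0, 0], "yaw": -0.56, "jaw": 90},
  {"delta_pos": [0, 0, 0], "yaw": -0.7, "jaw": 90},
  {"delta_pos": [0, 0, 0], "yaw": -0.84, "jaw": 90},
  {"delta_pos": [0, 0, 0], "yaw": -0.98, "jaw": 90},
  {"delta_pos": [0, 0, 0], "yaw": -1.12, "jaw": 90},
])

```text
clock: 9.95
eef_pos: [433.4, -100.2, 205.7]
tcp_rot: [-3.14, 0.002, 0.677]
contact_force: [-0.4, -0.2, 0.5]
opening: 0.9
grasp_force: 0.0
```

Request:
play_rows([
  {"delta_pos": [0, 0, 0], "yaw": -0.14, "jaw": 90},
  {"delta_pos": [0, 0, 0], "yaw": -0.28, "jaw": 90},
  {"delta_pos": [0, 0, 0], "yaw": -0.42, "jaw": 90},
  {"delta_pos": [0, 0, 0], "yaw": -0.56, "jaw": 90},
  {"delta_pos": [0, 0, 0], "yaw": -0.7, "jaw": 90},
  {"delta_pos": [0, 0, 0], "yaw": -0.84, "jaw": 90},
  {"delta_pos": [0, 0, 0], "yaw": -0.9, "jaw": 90},
  {"delta_pos": [0, 0, 0], "yaw": -0.9, "jaw": 90},
])

```text
clock: 10.75
eef_pos: [433.5, -100.2, 205.9]
tcp_rot: [-3.139, -0.0, 1.572]
contact_force: [-0.7, -0.3, -0.6]
opening: 0.898
grasp_force: 0.0
```

```bash
python3 - <<'E'
from h import *
s=r.sense();print(s['eef_pos'],s['tcp_rot'],s['qpos'])
p,d=vision.grab_frame('wrist');save('w4',p);C=cloud('wrist',d);np.save('w4.npy',C)
for z in (6,18,30,42):
  for x in(400,434,468):
    q=C[(abs(C[...,0]-x)<12)&(C[...,1]>-290)&(C[...,1]<-150)&(abs(C[...,2]-z)<4)];print(z,x,len(q),np.percentile(q[:,1],[5,50,95]).round(1) if len(q) else 0)
E
```

```text
[ 433.49011662 -100.17150128  205.85149155] [-3.13932780e+00 -4.87447449e-04  1.57157685e+00] [-2.30432354e-01  1.00209593e-01  2.02690305e+00 -5.23679001e-05
  1.01679630e+00 -2.31185825e-01]
6 400 87 [-195.4 -194.7 -194.2]
6 434 81 [-195.2 -194.7 -194. ]
6 468 90 [-195.2 -194.7 -179.6]
18 400 84 [-195.3 -194.7 -194.2]
18 434 83 [-195.3 -194.9 -194.1]
18 468 81 [-195.4 -194.8 -194.2]
30 400 91 [-196.5 -195.8 -195.4]
30 434 98 [-196.3 -195.8 -195.2]
30 468 97 [-196.3 -195.7 -195.1]
42 400 108 [-196.5 -195.9 -195.2]
42 434 100 [-196.3 -195.7 -195.2]
42 468 106 [-196.4 -195.8 -195.1]
```

View pics/w4.png

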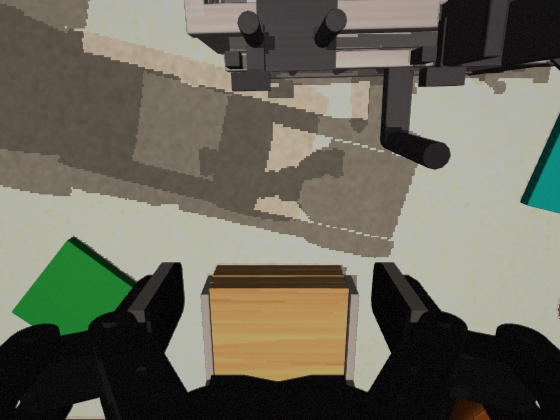

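The camera now faces the board edges: all four are in line at y = -195 to -196 (rows 265-290). The pin catch shows at (250-335, 25) and the post at (430,155). Next, above the paddle catch.

Request:
play_rows([
  {"delta_pos": [0, 0, -2], "yaw": 0, "jaw": 95},
  {"delta_pos": [2, 3, -3], "yaw": 0, "jaw": 95},
  {"delta_pos": [5, 6, -3], "yaw": 0, "jaw": 95},
  {"delta_pos": [8, 9, -3], "yaw": 0, "jaw": 95},
  {"delta_pos": [10.4, 12.2, -3], "yaw": 0, "jaw": 95},
  {"delta_pos": [10.4, 12.2, -3], "yaw": 0, "jaw": 95},
  {"delta_pos": [10.4, 12.2, -3], "yaw": 0, "jaw": 95},
  {"delta_pos": [10.4, 12.2, -3], "yaw": 0, "jaw": 95},
])

```text
clock: 11.6
eef_pos: [555.1, 3.3, 236.4]
tcp_rot: [-3.14, 0.0, 1.57]
contact_force: [-0.1, -0.3, 0.9]
opening: 0.954
grasp_force: 0.0
```

```bash
python3 - <<'E'
from h import *
s=r.sense();print(s['eef_pos'],s['tcp_rot'],s['qpos'])
p,d=vision.grab_frame('wrist');save('w5',p);C=cloud('wrist',d);np.save('w5.npy',C)
from scipy import ndimage as nd
m=(C[...,2]>158)&(C[...,2]<178)&(C[...,0]>390)&(C[...,0]<600)&(abs(C[...,1])<90)
l,n=nd.label(m)
for i in range(1,n+1):
    q=C[l==i]
    if len(q)>40: 
        q=q[q[:,2]>166]
        if len(q)>20: print(len(q),np.percentile(q,[3,50,97],axis=0).round(1).tolist())
E
```

```text
[555.11606716   3.27401813 236.36709092] [-3.13984513e+00  2.44786342e-04  1.56986797e+00] [ 3.34224361e-03  2.40701979e-01  1.77765608e+00 -2.63029153e-04
  1.12498316e+00  4.38444174e-03]
708 [[565.1, -7.2, 168.6], [568.8, 9.5, 170.2], [572.6, 24.9, 171.4]]
733 [[527.1, -7.8, 167.8], [531.0, 8.6, 170.1], [534.7, 24.1, 171.4]]
235 [[455.2, 1.7, 166.9], [459.8, 6.2, 169.9], [463.7, 10.3, 171.1]]
245 [[415.9, 0.8, 166.5], [420.9, 5.2, 169.9], [424.5, 9.3, 171.3]]
358 [[505.8, -60.5, 166.9], [511.8, -53.7, 169.9], [517.7, -48.4, 171.3]]
```

View pics/w5.png

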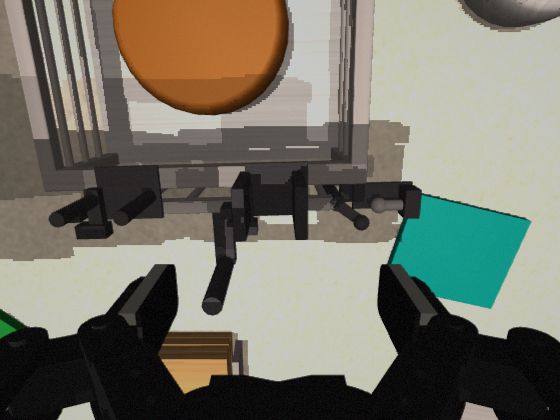

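The view shows the paddle ear and tab at (300,205) and (240,210), the pin catch at (60-155,205), the post top at (212,300), and something near (360,215) that the outer finger might meet. Checking that object's height.

```bash
python3 - <<'E'
import numpy as np
C=np.load('w5.npy')
for u,v in [(345,200),(362,222),(385,205),(410,200),(395,190),(350,190)]: print(u,v,C[v-2:v+3,u-2:u+3].reshape(-1,3).mean(0).round())
q=C[(C[...,0]>580)&(C[...,0]<640)&(C[...,1]>-20)&(C[...,1]<40)]
print(np.histogram(q[:,2],bins=[0,90,100,110,120,130,140,150,160,200]))
h=q[q[:,2]>118];print(np.percentile(h,[2,50,98],axis=0))
E
```

```text
345 200 [611.  -7.  85.]
362 222 [617. -13. 124.]
385 205 [631.   3. 133.]
410 200 [651.   5. 125.]
395 190 [645.   8. 109.]
350 190 [614.   3.  90.]
(array([1425,   77,  831, 2244,  401,    0,    0,    0,    0]), array([  0,  90, 100, 110, 120, 130, 140, 150, 160, 200]))
[[581.0269345   -6.27738208 123.52795094]
 [603.77246335  13.72918268 301.81429171]
 [625.09703554  20.74461112 325.30789951]]
```

Request:
play_rows([
  {"delta_pos": [0.55, 0.1, 0], "yaw": -0.028, "jaw": 90},
  {"delta_pos": [0.55, 0.1, 3], "yaw": -0.028, "jaw": 90},
  {"delta_pos": [0.55, 0.1, 6], "yaw": -0.028, "jaw": 90},
  {"delta_pos": [0.55, 0.1, 8.5], "yaw": -0.028, "jaw": 90},
  {"delta_pos": [0.55, 0.1, 9.6], "yaw": -0.028, "jaw": 90},
  {"delta_pos": [0.55, 0.1, 9.6], "yaw": -0.028, "jaw": 90},
  {"delta_pos": [0.55, 0.1, 9.6], "yaw": -0.028, "jaw": 60},
  {"delta_pos": [0.55, 0.1, 9.6], "yaw": -0.028, "jaw": 50},
], grip_force=25)

```text
clock: 12.45
eef_pos: [557.1, 9.1, 142.3]
tcp_rot: [3.142, -0.0, 1.599]
contact_force: [-4.9, 0.5, 3.8]
opening: 0.577
grasp_force: 2.7
```

Request:
play_rows([
  {"delta_pos": [0, 0, 0], "yaw": 0, "jaw": 45},
  {"delta_pos": [0, 0, 0], "yaw": 0, "jaw": 40},
  {"delta_pos": [0, 0, 0], "yaw": 0, "jaw": 30},
  {"delta_pos": [0, 0, 0], "yaw": 0, "jaw": 30},
  {"delta_pos": [0, 0, 0], "yaw": 0, "jaw": 30},
  {"delta_pos": [0, 0, 0], "yaw": 0, "jaw": 30},
  {"delta_pos": [0, 0, 0], "yaw": 0, "jaw": 30},
  {"delta_pos": [0, 0, 0], "yaw": 0, "jaw": 30},
])

```text
clock: 13.25
eef_pos: [556.5, 9.2, 142.3]
tcp_rot: [-3.141, -0.0, 1.599]
contact_force: [-4.7, -0.3, 6.0]
opening: 0.389
grasp_force: 27.1
```

Request:
play_rows([
  {"delta_pos": [0, 0, 0], "yaw": 0, "jaw": 60},
  {"delta_pos": [0, 0, 0], "yaw": 0, "jaw": 75},
  {"delta_pos": [0, 0, 0], "yaw": 0, "jaw": 85},
  {"delta_pos": [0, 0, -4], "yaw": 0, "jaw": 90},
  {"delta_pos": [0, -2, -6.5], "yaw": 0, "jaw": 90},
  {"delta_pos": [0, -6.5, -6.5], "yaw": 0, "jaw": 90},
  {"delta_pos": [0, -11, -6.5], "yaw": 0, "jaw": 90},
  {"delta_pos": [0, -11, -6.5], "yaw": 0, "jaw": 90},
])

```text
clock: 14.05
eef_pos: [441.5, 6.0, 205.4]
tcp_rot: [-3.137, -0.0, 1.599]
contact_force: [-0.2, -0.9, 0.1]
opening: 0.899
grasp_force: 0.0
```

```bash
python3 - <<'E'
from h import *
s=r.sense();print(s['eef_pos'],s['tcp_rot'])
p,d=vision.grab_frame('wrist');save('w6',p);C=cloud('wrist',d);np.save('w6.npy',C)
from scipy import ndimage as nd
m=(C[...,2]>155)&(C[...,2]<178)&(C[...,0]>390)&(C[...,0]<600)&(abs(C[...,1])<90)
l,n=nd.label(m)
for i in range(1,n+1):
    q=C[l==i]
    if len(q)>40: 
        q=q[q[:,2]>166]
        if len(q)>20: print(len(q),np.percentile(q,[3,50,97],axis=0).round(1).tolist())
E
```

```text
[441.54700385   5.99565397 205.44789036] [-3.13744146e+00 -5.14661097e-05  1.59895787e+00]
1188 [[542.0, -7.4, 166.7], [545.0, 9.3, 170.9], [549.8, 24.7, 172.3]]
1280 [[567.8, -6.6, 166.4], [570.6, 9.9, 170.9], [575.7, 25.3, 172.3]]
294 [[419.2, 1.0, 166.8], [423.4, 5.9, 170.6], [427.6, 9.7, 171.9]]
292 [[458.1, 1.9, 167.0], [462.3, 6.7, 170.6], [466.6, 10.5, 171.7]]
33 [[508.0, -59.7, 167.1], [508.8, -56.0, 170.5], [511.3, -53.4, 171.7]]
```

Request:
play_rows([
  {"delta_pos": [0, 0.1, 0], "yaw": 0, "jaw": 90},
  {"delta_pos": [0, 0.1, 3], "yaw": 0, "jaw": 90},
  {"delta_pos": [0, 0.1, 5.5], "yaw": 0, "jaw": 90},
  {"delta_pos": [0, 0.1, 6.5], "yaw": 0, "jaw": 90},
  {"delta_pos": [0, 0.1, 6.5], "yaw": 0, "jaw": 90},
  {"delta_pos": [0, 0.1, 6.5], "yaw": 0, "jaw": 70},
  {"delta_pos": [0, 0.1, 6.5], "yaw": 0, "jaw": 60},
  {"delta_pos": [0, 0.1, 6.5], "yaw": 0, "jaw": 50},
])

```text
clock: 14.9
eef_pos: [447.8, 6.1, 141.9]
tcp_rot: [-3.141, -0.0, 1.599]
contact_force: [-5.0, -0.1, 3.3]
opening: 0.503
grasp_force: 2.5
```

Request:
play_rows([
  {"delta_pos": [0, 0, 0], "yaw": 0, "jaw": 45},
  {"delta_pos": [0, 0, 0], "yaw": 0, "jaw": 40},
  {"delta_pos": [0, 0, 0], "yaw": 0, "jaw": 30},
  {"delta_pos": [0, 0, 0], "yaw": 0, "jaw": 30},
  {"delta_pos": [0, 0, 0], "yaw": 0, "jaw": 30},
  {"delta_pos": [0, 0, 0], "yaw": 0, "jaw": 30},
  {"delta_pos": [0, 0, 0], "yaw": 0, "jaw": 30},
  {"delta_pos": [0, 0, 0], "yaw": 0, "jaw": 30},
])

```text
clock: 15.7
eef_pos: [446.7, 6.1, 142.0]
tcp_rot: [-3.139, -0.0, 1.599]
contact_force: [-9.3, -0.4, 9.9]
opening: 0.399
grasp_force: 24.0
```

Request:
play_rows([
  {"delta_pos": [0, 0, 0], "yaw": 0, "jaw": 60},
  {"delta_pos": [0, 0, 0], "yaw": 0, "jaw": 75},
  {"delta_pos": [0, 0, 0], "yaw": 0, "jaw": 85},
  {"delta_pos": [0, 0, -4], "yaw": 0, "jaw": 85},
  {"delta_pos": [0, 0, -7], "yaw": 0.1, "jaw": 85},
  {"delta_pos": [-2, 2, -7], "yaw": 0.24, "jaw": 70},
  {"delta_pos": [-4, 4, -7], "yaw": 0.38, "jaw": 60},
  {"delta_pos": [-6.2, 6.3, -7], "yaw": 0.52, "jaw": 60},
])

```text
clock: 16.5
eef_pos: [514.0, -54.6, 211.9]
tcp_rot: [3.14, -0.001, 1.074]
contact_force: [-0.5, 1.2, -0.1]
opening: 0.599
grasp_force: 0.0
```

Request:
play_rows([
  {"delta_pos": [0, 0, 0], "yaw": 0.14, "jaw": 60},
  {"delta_pos": [0, 0, 0], "yaw": 0.28, "jaw": 60},
  {"delta_pos": [0, 0, 0], "yaw": 0.42, "jaw": 60},
  {"delta_pos": [0, 0, 0], "yaw": 0.53, "jaw": 60},
  {"delta_pos": [0, 0, 0], "yaw": 0.53, "jaw": 60},
  {"delta_pos": [0, 0, 0], "yaw": 0.53, "jaw": 60},
  {"delta_pos": [0, 0, 0], "yaw": 0.53, "jaw": 60},
  {"delta_pos": [0, 0, 0], "yaw": 0.53, "jaw": 60},
])

```text
clock: 17.3
eef_pos: [513.0, -54.1, 211.1]
tcp_rot: [3.142, -0.0, 0.55]
contact_force: [0.1, -0.2, -0.1]
opening: 0.599
grasp_force: 0.0
```

```bash
python3 - <<'E'
from h import *
s=r.sense();print(s['eef_pos'],s['tcp_rot'],s['qpos'])
p,d=vision.grab_frame('wrist');save('w7',p);C=cloud('wrist',d);np.save('w7.npy',C)
from scipy import ndimage as nd
m=(C[...,2]>155)&(C[...,2]<178)&(C[...,0]>390)&(C[...,0]<600)&(abs(C[...,1])<90)
l,n=nd.label(m)
for i in range(1,n+1):
    q=C[l==i]
    if len(q)>40: 
        q=q[q[:,2]>166]
        if len(q)>20: print(len(q),np.percentile(q,[3,50,97],axis=0).round(1).tolist())
E
```

```text
[512.96759345 -54.05129402 211.12000995] [ 3.14151279e+00 -1.77000876e-04  5.50470430e-01] [-1.07920460e-01  2.05319804e-01  1.88540714e+00  5.20007276e-05
  1.05067684e+00  9.12379604e-01]
1234 [[565.1, -7.6, 168.6], [568.9, 8.5, 169.9], [572.6, 24.1, 171.2]]
1164 [[539.2, -8.3, 167.8], [543.2, 7.8, 169.9], [546.9, 23.2, 171.2]]
505 [[505.9, -60.6, 167.0], [512.1, -54.5, 169.9], [517.9, -48.6, 171.1]]
282 [[455.1, 1.2, 166.6], [460.1, 5.5, 169.7], [463.8, 9.8, 171.1]]
266 [[429.3, 0.6, 166.3], [434.5, 4.8, 169.8], [437.9, 9.1, 171.0]]
```

View pics/w7.png

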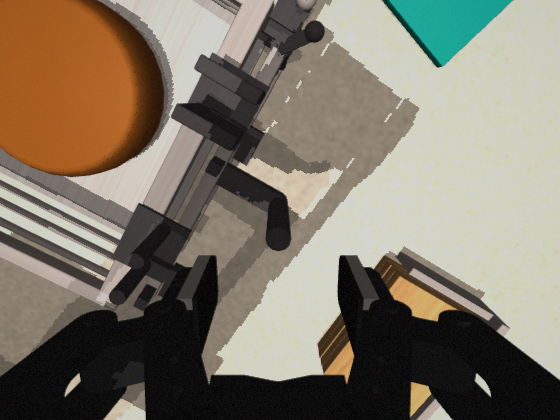

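Both catches are drawn: tab to ear is 26 mm on each. The post top at (278,240) lies midway between the fingers. Descending to grip.

Request:
play_rows([
  {"delta_pos": [0, 0, 3], "yaw": 0, "jaw": 60},
  {"delta_pos": [0, 0, 6], "yaw": 0, "jaw": 60},
  {"delta_pos": [0, 0, 7.3], "yaw": 0, "jaw": 60},
  {"delta_pos": [0, 0, 7.3], "yaw": 0, "jaw": 40},
  {"delta_pos": [0, 0, 7.3], "yaw": 0, "jaw": 10},
  {"delta_pos": [0, 0, 7.3], "yaw": 0, "jaw": 5},
  {"delta_pos": [0, 0, 7.3], "yaw": 0, "jaw": 5},
  {"delta_pos": [0, 0, 7.3], "yaw": 0, "jaw": 5},
], grip_force=60)

```text
clock: 18.15
eef_pos: [513.7, -54.1, 139.3]
tcp_rot: [3.14, -0.002, 0.549]
contact_force: [-1.2, 1.8, 7.6]
opening: 0.145
grasp_force: 58.8
```

```bash
python3 - <<'E'
from h import *
s=r.sense();print(s['eef_pos'],s['tcp_rot'],s['contact_force'],s['opening'],s['grasp_force'])
# arc in tool frame at yaw0: handle at angle a from hinge; tool y = ccw tangent, tool x = perpendicular
y0=s['tcp_rot'][2]; c=0.028
h=np.array([512,-54.5]);ex=np.array([np.cos(c),np.sin(c)]);ey=np.array([-ex[1],ex[0]])
hg=h+90*ex+51*ey;print('hinge',hg)
v=h-hg;tx=np.array([np.cos(y0),np.sin(y0)]);ty=np.array([np.sin(y0),-np.cos(y0)])
for g in np.arange(0,1.56,.0625):
    R=np.array([[np.cos(g),-np.sin(g)],[np.sin(g),np.cos(g)]]);e=R@v-v
    print(round(g,3),(np.array([e@tx,e@ty])/10).round(2))
E
```

```text
[513.7437032  -54.07299226 139.33493949] [ 3.14041727e+00 -1.79308747e-03  5.48942449e-01] [-1.21563976  1.75590954  7.57533009] 0.14503310813514747 58.76646101474762
hinge [600.53690889  -1.00031996]
0.0 [0. 0.]
0.062 [0.02 0.65]
0.125 [0.07 1.29]
0.188 [0.17 1.93]
0.25 [0.31 2.56]
0.312 [0.48 3.18]
0.375 [0.7  3.79]
0.438 [0.95 4.39]
0.5 [1.24 4.97]
0.562 [1.56 5.53]
0.625 [1.92 6.06]
0.688 [2.31 6.58]
0.75 [2.74 7.07]
0.812 [3.19 7.53]
0.875 [3.67 7.96]
0.938 [4.18 8.36]
1.0 [4.71 8.73]
1.062 [5.26 9.07]
1.125 [5.83 9.37]
1.188 [6.42 9.63]
1.25 [7.03 9.85]
1.312 [ 7.65 10.04]
1.375 [ 8.28 10.19]
1.438 [ 8.91 10.3 ]
1.5 [ 9.56 10.37]
```

Request:
play_rows([
  {"delta_pos": [0.02, 0.65, 0], "yaw": -0.06, "jaw": 5},
  {"delta_pos": [0.07, 1.3, 0], "yaw": -0.12, "jaw": 5},
  {"delta_pos": [0.17, 1.9, 0], "yaw": -0.19, "jaw": 5},
  {"delta_pos": [0.3, 2.55, 0], "yaw": -0.25, "jaw": 5},
  {"delta_pos": [0.5, 3.2, 0], "yaw": -0.31, "jaw": 5},
  {"delta_pos": [0.7, 3.8, 0], "yaw": -0.37, "jaw": 5},
  {"delta_pos": [0.95, 4.4, 0], "yaw": -0.44, "jaw": 5},
  {"delta_pos": [1.24, 4.97, 0], "yaw": -0.5, "jaw": 5},
], grip_force=80)

```text
clock: 18.95
eef_pos: [548.1, -88.8, 139.3]
tcp_rot: [-3.138, -0.001, 1.051]
contact_force: [-4.8, 5.0, 11.3]
opening: 0.138
grasp_force: 78.4
```

Request:
play_rows([
  {"delta_pos": [0.02, 0.65, 0], "yaw": -0.06, "jaw": 5},
  {"delta_pos": [0.07, 1.3, 0], "yaw": -0.12, "jaw": 5},
  {"delta_pos": [0.17, 1.9, 0], "yaw": -0.19, "jaw": 5},
  {"delta_pos": [0.3, 2.55, 0], "yaw": -0.25, "jaw": 5},
  {"delta_pos": [0.5, 3.2, 0], "yaw": -0.31, "jaw": 5},
  {"delta_pos": [0.7, 3.8, 0], "yaw": -0.37, "jaw": 5},
  {"delta_pos": [0.95, 4.4, 0], "yaw": -0.44, "jaw": 5},
  {"delta_pos": [1.24, 4.97, 0], "yaw": -0.5, "jaw": 5},
])

```text
clock: 19.75
eef_pos: [598.7, -103.4, 139.4]
tcp_rot: [-3.141, -0.001, 1.552]
contact_force: [-7.0, 5.6, 9.6]
opening: 0.139
grasp_force: 78.6
```

Request:
play_rows([
  {"delta_pos": [0.02, 0.65, 0], "yaw": -0.06, "jaw": 5},
  {"delta_pos": [0.07, 1.3, 0], "yaw": -0.12, "jaw": 5},
  {"delta_pos": [0.17, 1.9, 0], "yaw": -0.19, "jaw": 5},
  {"delta_pos": [0.3, 2.55, 0], "yaw": -0.25, "jaw": 5},
  {"delta_pos": [0.5, 3.2, 0], "yaw": -0.31, "jaw": 5},
  {"delta_pos": [0.7, 3.8, 0], "yaw": -0.37, "jaw": 5},
  {"delta_pos": [0.95, 4.4, 0], "yaw": -0.44, "jaw": 5},
  {"delta_pos": [1.24, 4.97, 0], "yaw": -0.5, "jaw": 5},
])

```text
clock: 20.55
eef_pos: [647.5, -91.9, 139.4]
tcp_rot: [-3.14, -0.002, 2.052]
contact_force: [-11.5, 4.0, 13.2]
opening: 0.137
grasp_force: 78.8
```

Request:
play_rows([
  {"delta_pos": [0, 0, 0], "yaw": 0, "jaw": 5},
  {"delta_pos": [0, 0, 0], "yaw": 0, "jaw": 5},
  {"delta_pos": [0, 0, 0], "yaw": 0, "jaw": 5},
  {"delta_pos": [0, 0, 0], "yaw": 0, "jaw": 5},
  {"delta_pos": [0, 0, 0], "yaw": 0, "jaw": 5},
  {"delta_pos": [0, 0, 0], "yaw": 0, "jaw": 5},
  {"delta_pos": [0, 0, 0], "yaw": 0, "jaw": 5},
  {"delta_pos": [0, 0, 0], "yaw": 0, "jaw": 5},
])

```text
clock: 21.35
eef_pos: [647.4, -91.9, 139.4]
tcp_rot: [-3.14, -0.002, 2.049]
contact_force: [-8.4, 5.0, 11.7]
opening: 0.136
grasp_force: 78.7
```

```bash
python3 - <<'E'
from h import *
s=r.sense();print(s['eef_pos'],s['tcp_rot'],s['contact_force'],s['grasp_force'],s['opening'])
v=s['eef_pos'][:2]-np.array([600.5,-1.0]);print('gate',np.arctan2(v[1],v[0])-np.arctan2(-53.5,-88.5),np.hypot(*v))
p,d=vision.grab_frame('wrist');save('w8',p);C=cloud('wrist',d)
for z in (18,30,42):
    q=C[(abs(C[...,0]-434)<50)&(C[...,1]>-290)&(C[...,1]<-150)&(abs(C[...,2]-z)<4)];print(z,len(q),np.percentile(q[:,1],[5,50,95]).round(1) if len(q) else 0)
p2,_=vision.grab_frame('top');c=cv2.resize(p2[150:290,160:390],None,fx=2,fy=2)
o=np.zeros((420,800,3),np.uint8);o[:,:400]=cv2.resize(p,(400,300))[:0].sum() if 0 else 0
o[:300,:400]=cv2.resize(p,(400,300));o[:280,400:800]=cv2.resize(c,(400,280));save('fin',o[:300])
E
```

```text
[647.40666882 -91.90891607 139.39658292] [-3.14028241e+00 -1.95465465e-03  2.04908223e+00] [-8.38315059  4.96620103 11.72304598] 78.68336319923401 0.1364926396239562
gate 1.5034053560114475 102.29695303997615
18 180 [-195.5 -194.7 -194. ]
30 118 [-196.4 -195.7 -194.8]
42 38 [-196.3 -195.6 -195. ]
```

View pics/fin.png

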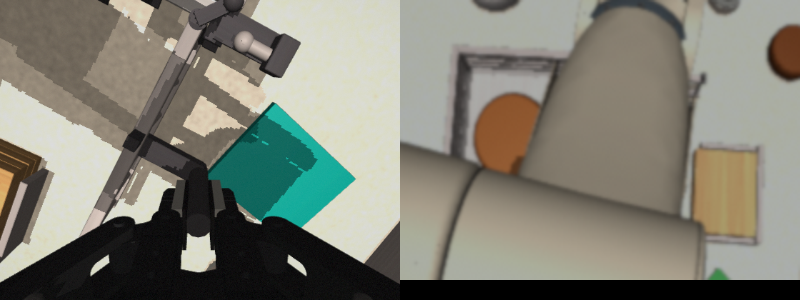

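The wrist half shows the gate wide open, with its post gripped at (197,210). The top half shows the boards still square at (727,193). The gate is at about 1.5 rad and at rest, so I'm handing in.

```bash
python3 -c "
from rig import r
print(r.sign_off())"
```

```text
the job is handed in; nothing more can be done
None
```

The job is handed in after about 21 s of the allowed 72 s: the boards are home within about 1 mm of each other, both catches are fully drawn (broad plates first), and the gripper holds the gate by its post at about 1.5 rad; no verdict came back.

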